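Show the green powder compact to the inspection camera

ROBOT

A 6-joint arm with a two-finger parallel gripper is mounted at the origin on the work surface. World frame = base frame: x ahead of the robot, y to its left, z up, the work surface at z = 0. Lengths are in m, angles in rad, forces in N, time in s.
With the tool pointing down it reaches from about 0.375 to 0.9 m from the base axis. Payload 3.1 kg.
Tool frame: the origin (TCP) lies on the centre line of the jaws, within the pads' length; the fingertips stand 8 mm ahead of it and the grasp point (between the pads) lies 11 mm behind it; z points along the fingers, y is the line along which they close (so a half turn about z gives the same grasp; the last joint's range is limited). The gripper opens to 87 mm and grips with 3 to 60 N. Pads are 19 mm wide; open, the fingers measure 117 mm over their backs; the gripper's body (75 mm by 190 mm) begins 51 mm behind the grasp point.
Start: joints at [-1.403, 0.527, 1.433, -0, 1.181, -0.178], TCP at [0.212, -0.588, 0.231] pointing down, gripper open.
Joint ranges: [-3.08, 3.08], [-0.75, 2.2], [0.22, 2.44], [-1.43, 4.57], [0, 2.65], [-2.85, 2.85]. Speed limits (rad/s): [2.79, 2.79, 3.14, 3.14, 3.14, 3.14].

INTERFACE

Orientations are given as a unit quaternion [x, y, z, w].
In Python, from rig import robot gives the robot as it stands. The module is installed in compiled form; this text tells all that it offers.
- The arm moves only by the tool send_rows, never from a script. Its argument "increments" is one flat list of numbers, 7 for each row, row after row: the turn, a rotation vector about the world's x, y, z in rad, then the shift along the world's x, y, z in cm, then the opening, from 0 (shut) to 1 (fully open). A call has 1 to 20 rows; each row shifts and turns the commanded pose from where the row before left it; what a row does not reach is not made up. A row lasts 1/12 s, in which the tool goes at most 41.7 mm and 7.16 degrees, less where a joint would pass 70% of its speed; a pose out of reach is approached as far as the arm can. A call is refused whole if a number of a shift passes 4.17 or a number of a turn 0.125, either way. A call with a gripper value outside its range is refused whole. The fingers move at their own pace and stop on an object; "newtons" is the grip in N (left out, the last holds). Time passes only in rows, so rows that do not move let the fingers close. It gives the time, the measured TCP pose, the force, the opening and the grip force at its end, in the units of the state.
- robot.get_obs(): the state, without advancing time (a new reading comes with each control period).
- robot.camera(name): name is "scene" or "top" or "wrist"; returns a dict with "image" (480x640x3 uint8, red, green, blue), "range_z" (480x640 float32, m along the optical axis (not along the pixel's ray), 0 where there is no reading), "fx", "fy", "cx", "cy" (pixels), "dist_coeffs" ([k1, k2, p1, p2, k3] as OpenCV has them; the pictures are not rectified), "R" (3x3) and "t" (3): a world point X has camera coordinates R X + t. Camera axes: x right, y down, z forward; pixel columns grow to the right and rows downward; lengths in m; the calibration is good to about 2 mm. A picture is of the moment at which its call begins.
- robot.hand_in(): hands the job in; it is judged then, once.
The state is a dict: "time": time; "q": joint angles; "joint_velocities": joint speeds; "joint_torque": joint torques, N m; "position": TCP position; "tool_rot": TCP orientation; "ft_force": force on the tool from outside, world axes, zero at the start; "moment": the same for the moment, N m; "grip_width": finger opening in m; "grip_force": force on a finger pad.
Only numpy, scipy, OpenCV 4.12 (cv2) and the standard library are available. Lean on these libraries where they do the work, as an engineer would, in place of code of your own. Each camera call takes 0.05 s, during which the arm holds its last target. There are 200 camera calls.

TASK

Take the green sample holder out of the rack and hold it up in the air to the inspection camera: green sample facing the lens and centred at its focus point, 120 mm straight out from the middle of the lens, the holder square to the tilted camera and with its coloured edge uppermost, not rolled sideways. Finish while still holding it there, without moving; leave the other holders in the rack, do not bump the camera stand and do not disturb the jars and beaker on the bench.

Things in the scene. Friction and masses are not known exactly. Their poses are not given: they have to be found in the camera images.
- green: wanted holder: white plate 8 mm thick (x), 50 wide (y), 80 tall (z), about 50 g; top 10 mm green; green disc 33 mm across on its sample face. Upright in any of the rack's four slots, sample face to the rack's +x. Grip it by its two side edges, 50 mm apart, above the rack (lowest 22 mm are in the slot). Origin: centre of underside; x out of the sample face, z up to the coloured edge
- green_sample (a point): centre of the green disc on the sample face: 4 mm out (x) and 46 mm up (z) from the holder's origin; axes as the holder's
- green_sight (a point): imaginary point 60 mm straight out of the sample face in front of the disc's centre (64, 0, 46 mm in the holder's frame); it lies towards the lens when the sample faces it
- orange: the orange holder, the same size and make as the green one, standing in the rack; its sample is not wanted. Origin: centre of its underside; x out of the sample face, z up
- blue: the blue holder, the same size and make as the green one, standing in the rack; its sample is not wanted. Origin: centre of its underside; x out of the sample face, z up
- yellow: the yellow holder, the same size and make as the green one, standing in the rack; its sample is not wanted. Origin: centre of its underside; x out of the sample face, z up
- rack: fixed aluminium block 190 (x) by 76 (y) by 30 mm (z); four slots across it at x = -63, -21, 21, 63 mm, each 22 mm deep, floor 8 mm above the bench, 0.75 mm clear all round a holder. Origin: centre of its underside. On the left or right of the bench
- stand: fixed camera stand, across the bench from the rack: white base plate 8 mm thick, 150 mm wide (y), from x = -80 to 240 mm, red cross on top; steel column 22 mm across, 308 mm high, at x = 215 mm, with clamp block; carries the camera. Origin: on the bench under the red cross; x to the column, z up
- camera: inspection camera: black lens barrel 38 mm across, 30 long, red ring; grey body 46 mm square, 60 long. Looks to the stand's -x (roughly to the robot), 30 degrees down. Origin: middle of lens front, 104 mm in x and 220 mm up from the stand's origin; x backwards along the optical axis (30 degrees up), y level, z its up. A holder held rightly has its axes parallel to these, same way
- focus (a point): the camera's focus point, in empty air: 120 mm straight in front of the lens (x = -120 mm in the camera's frame), vertically above the red cross, 160 mm above the bench; axes as the camera's
- jar_amber: loose closed amber glass jar, 52 mm across, 75 mm tall, black cap, between rack and stand. Origin: centre of its underside
- jar_clear: loose closed clear jar, 66 mm across, 90 mm tall, white cap, at the left. Origin: centre of its underside
- jar_white: loose closed white jar, 66 mm across, 90 mm tall, blue cap, at the right. Origin: centre of its underside
- beaker: loose empty glass beaker, 64 mm across, 85 mm tall, between rack and stand, farther out than the amber jar. Origin: centre of its underside
There are look-alikes about, which are no part of the job. Leave any purple or turquoise look-alike of the orange alone.

How it is judged:
On the way:
1. the green holder is in the gripper, clear above the rack (z of green in the frame of rack above 0.05 m and contact force between green and rack below 0.05 N and contact force between green and the fingers above 1 N), for 0.1 s.
At the end, for the whole second after the job is handed in: Green holder held still in the fingers, touching neither rack nor stand: sample centre within 12 mm of the focus, facing the lens, square and unrolled within 8 degrees, coloured edge up; the other holders upright within 10 mm of their starts, jars and beaker within 30 mm (distance between green_sample and focus below 0.012 m and angle between the x axis of green and the x axis of camera, either way round below 0.14 rad and angle between the z axis of green and the z axis of camera, either way round below 0.14 rad and angle between green's own z axis and vertical below 0.9 rad and x of green_sight in the frame of camera above -0.09 m and contact force between green and the fingers above 1 N and contact force between green and rack below 0.05 N and contact force between green and stand below 0.05 N and linear speed of green below 0.02 m/s and angular speed of green below 0.2 rad/s and distance of each of orange, blue, yellow from where it was at the start of the episode below 0.01 m and angle between each of orange, blue, yellow's own z axis and vertical below 0.15 rad and distance of each of jar_amber, jar_clear, jar_white, beaker from where it was at the start of the episode below 0.03 m); the arm keeps its last pose, push and grip.
It fails at once if the camera stand is bumped (over 1 N) (contact force between stand and anything else above 1 N).
It fails at once if another holder is pulled out or knocked (distance of any of orange, blue, yellow from where it was at the start of the episode above 0.02 m).
It fails at once if a jar or the beaker is disturbed (distance of any of jar_amber, jar_clear, jar_white, beaker from where it was at the start of the episode above 0.03 m).
It also fails if it takes over 42 s, if anything falls off the work surface, if the arm or the gripper's body presses on something with over 40 N, if the wrist force passes 120 N, or if a joint passes its speed limit or range.

## Working session

There is one attempt and no reset: what is moved stays moved. The work goes in short steps, Python scripts to look and compute and a tool call to move; the robot and the scene stay as the last step left them, time stands still between calls to the robot, and variables do not carry over. Pictures are saved under pics/ and viewed, at most 10 in all, crops included, and the job is handed in when it is done.

Besides the shell and the picture viewer there is one more tool, called after "Emit:" as a command line: name --argument value ..., lists and objects as JSON in quotes. send_rows: Moves the arm, as the interface text tells. Its arguments: {"type":"object","properties":{"increments":{"type":"array"},"newtons":{"type":"number"}},"required":["increments"]}

```bash
mkdir -p pics
cat > h.py <<'E'
import numpy as np, cv2
from rig import robot
def save(name,cam):
    c=robot.camera(cam); cv2.imwrite(f'pics/{name}.png',c['image'][:,:,::-1]); np.savez(f'pics/{name}.npz',**c); return c
def load(n): return dict(np.load(f'pics/{n}.npz'))
def K(c): return np.array([[c['fx'],0,c['cx']],[0,c['fy'],c['cy']],[0,0,1.]])
def ray(c,uv):
    p=cv2.undistortPoints(np.array(uv,float).reshape(-1,1,2),K(c),c['dist_coeffs']).reshape(-1,2)
    d=np.c_[p,np.ones(len(p))]
    return -c['R'].T@c['t'], d@c['R']
def plane(c,uv,z):
    o,d=ray(c,uv); return o+d*((z-o[2])/d[:,2])[:,None]
def cloud(c):
    v,u=np.mgrid[:480,:640]; uv=np.c_[u.ravel(),v.ravel()]
    o,d=ray(c,uv); P=o+d*c['range_z'].reshape(-1,1); return P.reshape(480,640,3)
E
python3 - <<'E'
from h import *
for n in('scene','top'):
    c=save(n+'0',n); print(n,c['fx'],-c['R'].T@c['t'],c['R'][2],(c['range_z']>0).mean())
o=robot.get_obs(); print(o)
E
```

```text
scene 445.0598404577745 [ 1.15331906 -0.47909885  1.19339337] [-0.4837447   0.37207841 -0.79217972] 0.995888671875
top 461.0235360323761 [ 0.34923468 -0.01285099  1.46583809] [ 0.12378698  0.01669555 -0.99216835] 0.996162109375
{'time': 0.1, 'q': array([-1.40348505e+00,  5.28358020e-01,  1.43377472e+00, -4.71501702e-07,
        1.18141657e+00, -1.78508188e-01]), 'joint_velocities': array([ 1.21098792e-03, -2.90734712e-03, -3.90610665e-03,  1.49941674e-03,
        9.18993383e-05,  5.40699892e-04]), 'joint_torque': array([-1.48962818e-04, -4.40984774e+01, -1.77151716e+01,  6.34365971e-02,
        5.33985836e-02, -4.51404196e-05]), 'position': array([ 0.21176787, -0.58734069,  0.22967864]), 'tool_rot': array([ 9.85087833e-01,  1.72049425e-01,  5.25907168e-06, -9.78311947e-04]), 'ft_force': array([ 0.33690672, -0.73832124, -1.03302758]), 'moment': array([-0.04374707, -0.00751051,  0.02178178]), 'grip_force': 0.0, 'grip_width': 0.08721388320558604}
```

View pics/scene0.png

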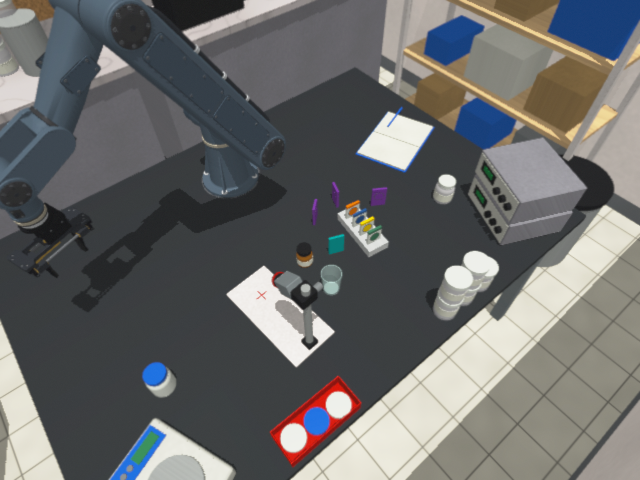

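View pics/top0.png

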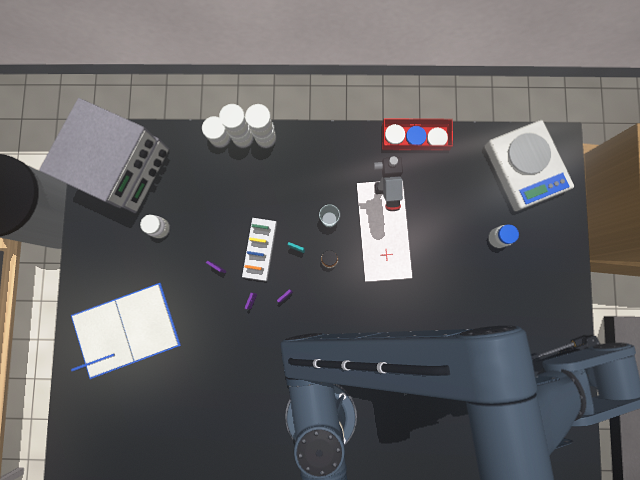

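The scene shows the rack at about px (362,230), with the cross at (262,295). In the top view the rack is at (259,250), running orange to green from near to far, and the cross is at (387,255). Next I measure these and check which way the samples face.

```bash
cat > m.py <<'E'
from h import *
t=load('top0'); s=load('scene0')
cv2.imwrite('pics/crop.png',cv2.resize(s['image'][170:300,240:420][:,:,::-1],None,fx=4,fy=4,interpolation=cv2.INTER_CUBIC))
for n,c,roi in(('top',t,(225,210,350,290)),('scene',s,(280,190,400,270))):
    hsv=cv2.cvtColor(c['image'],cv2.COLOR_RGB2HSV); P=cloud(c)
    for col,lo,hi in(('orange',5,19),('yellow',21,33),('green',45,82),('teal',83,95),('blue',100,118),('purple',125,155)):
        m=cv2.inRange(hsv,(lo,80,40),(hi,255,255)); mm=np.zeros_like(m); x0,y0,x1,y1=roi; mm[y0:y1,x0:x1]=m[y0:y1,x0:x1]
        k,l,st,ce=cv2.connectedComponentsWithStats(mm)
        for i in range(1,k):
            if st[i,4]>8: print(n,col,st[i],ce[i].round(1),'top plane',plane(c,[ce[i]],.088)[0].round(4),'depth',np.median(P[l==i],0).round(3))
# rack white-ish
P=cloud(t)
def rect(m,z,roi):
    mm=np.zeros_like(m); x0,y0,x1,y1=roi; mm[y0:y1,x0:x1]=m[y0:y1,x0:x1]
    ct=max(cv2.findContours(mm,0,1)[0],key=cv2.contourArea); pts=plane(t,ct.reshape(-1,2),z)
    r=cv2.minAreaRect((pts[:,:2]*1000).astype(np.float32)); print(r, cv2.boxPoints(r).round(1).tolist())
hsv=cv2.cvtColor(t['image'],cv2.COLOR_RGB2HSV)
m=cv2.inRange(t['image'],(120,120,120),(255,255,255)); 
z=P[:,:,2]; m2=((z>.015)&(z<.12)).astype(np.uint8)*255
rect(cv2.morphologyEx(m,cv2.MORPH_CLOSE,np.ones((9,9))),.03,(235,210,283,288)); 
rect(cv2.morphologyEx(m,cv2.MORPH_CLOSE,np.ones((15,15))),.008,(350,170,420,290))
red=cv2.inRange(hsv,(0,90,90),(6,255,255))|cv2.inRange(hsv,(172,90,90),(180,255,255))
for c,n,roi in((t,'top',(370,235,410,275)),(s,'scene',(245,285,275,305))):
    h=cv2.cvtColor(c['image'],cv2.COLOR_RGB2HSV); r=cv2.inRange(h,(0,60,90),(8,255,255))|cv2.inRange(h,(170,60,90),(180,255,255))
    x0,y0,x1,y1=roi; v,u=np.nonzero(r[y0:y1,x0:x1]); uv=[[(u.min()+u.max())/2+x0,(v.min()+v.max())/2+y0]]
    print(n,'cross',len(u),uv,plane(c,uv,.008), plane(c,[[u.mean()+x0,v.mean()+y0]],.008))
E
python3 m.py
```

```text
top orange [321 257  17  10  30] [327.8 262.7] top plane [ 0.4669 -0.015   0.088 ] depth [ 0.468 -0.011  0.047]
top orange [244 265  18   5  54] [252.7 267.1] top plane [0.4509 0.2103 0.088 ] depth [0.451 0.21  0.087]
top yellow [249 237  17   6  54] [257.2 239.7] top plane [0.5339 0.1992 0.088 ] depth [0.534 0.2   0.087]
top green [253 225  15   4  26] [259.8 226.3] top plane [0.5749 0.1925 0.088 ] depth [0.575 0.192 0.087]
top teal [287 242  18  11  92] [295.9 246.8] top plane [0.5135 0.0818 0.088 ] depth [0.517 0.084 0.074]
top blue [247 251  17   5  49] [254.8 253.1] top plane [0.493  0.2053 0.088 ] depth [0.493 0.206 0.088]
scene orange [345 200  16  15 116] [352.3 206.5] top plane [0.4583 0.1983 0.088 ] depth [0.45  0.21  0.077]
scene orange [296 251  17  11 102] [304.1 256.9] top plane [ 0.517  -0.0473  0.088 ] depth [ 0.497 -0.035  0.047]
scene orange [299 265  11   3  11] [304.  266.5] top plane [ 0.544  -0.0686  0.088 ] depth [ 0.5   -0.04   0.003]
scene yellow [360 216  15  16 119] [367.2 223.2] top plane [0.5416 0.1879 0.088 ] depth [0.533 0.199 0.074]
scene green [368 22
[... 916 characters left out ...]
 81.9926528930664) [[413.70001220703125, 176.0], [602.9000244140625, 149.39999389648438], [613.9000244140625, 227.60000610351562], [424.70001220703125, 254.1999969482422]]
((600.3021850585938, -191.1427001953125), (357.75115966796875, 150.39059448242188), 5.007423400878906) [[415.5, -131.8000030517578], [428.70001220703125, -281.70001220703125], [785.0999755859375, -250.39999389648438], [771.9000244140625, -100.5999984741211]]
top cross 32 [[np.float64(386.5), np.float64(254.5)]] [[ 0.50207756 -0.20094837  0.008     ]] [[ 0.50195511 -0.19906723  0.008     ]]
scene cross 32 [[np.float64(265.5), np.float64(291.5)]] [[ 0.49760062 -0.18621571  0.008     ]] [[ 0.49789306 -0.19881734  0.008     ]]
```

View pics/crop.png

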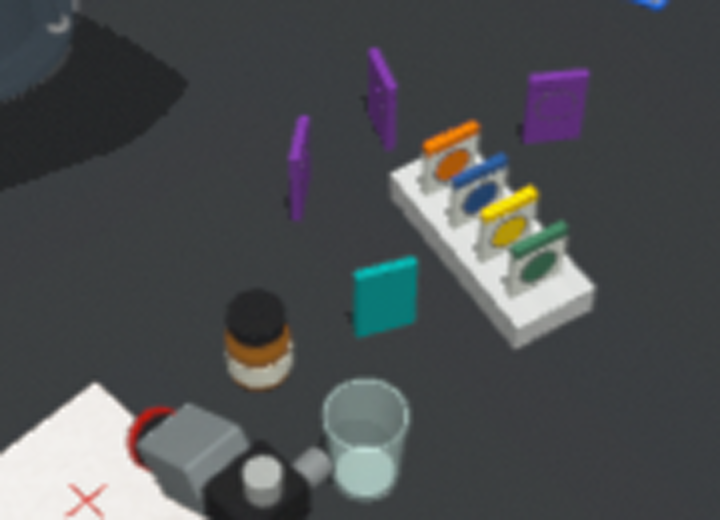

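The crop shows the discs on the faces pointing away from the robot (world +x), with green in the farthest slot.
- **Green:** (0.575, 0.193), yaw about -8.1°. The 126 mm slot span and the 88 mm top height both check out.
- **Focus:** (0.501, -0.1995, 0.160), stand yaw +5.0°. The plate edge plus 80 mm agrees with the cross.

Moving to above green.

Emit:
send_rows --increments '[0, 0, -0.0244, 1.2, 2.8, 0.1, 1, 0, 0, -0.0244, 1.2, 2.8, 0.1, 1, 0, 0, -0.0244, 1.2, 2.8, 0.1, 1, 0, 0, -0.0244, 1.2, 2.8, 0.1, 1, 0, 0, -0.0244, 1.2, 2.8, 0.1, 1, 0, 0, -0.0244, 1.2, 2.8, 0.1, 1, 0, 0, -0.0244, 1.2, 2.8, 0.1, 1, 0, 0, -0.0244, 1.2, 2.8, 0.1, 1, 0, 0, -0.0244, 1.2, 2.8, 0.1, 1, 0, 0, -0.0244, 1.2, 2.8, 0.1, 1, 0, 0, -0.0244, 1.2, 2.8, 0.1, 1, 0, 0, -0.0244, 1.2, 2.8, 0.1, 1, 0, 0, -0.0244, 1.2, 2.8, 0.1, 1, 0, 0, -0.0244, 1.2, 2.8, 0.1, 1, 0, 0, -0.0244, 1.2, 2.8, 0.1, 1, 0, 0, -0.0244, 1.2, 2.8, 0.1, 1, 0, 0, -0.0244, 1.2, 2.8, 0.1, 1, 0, 0, -0.0244, 1.2, 2.8, 0.1, 1, 0, 0, -0.0244, 1.2, 2.8, 0.1, 1, 0, 0, -0.0244, 1.2, 2.8, 0.1, 1]'

```text
time: 1.77
position: [0.4519, -0.0264, 0.2504]
tool_rot: [0.997, -0.072, -0.0, -0.0]
ft_force: [0.3, -0.3, -1.1]
grip_width: 0.0867
grip_force: 0.0
```

Emit:
send_rows --increments '[0, 0, 0, 1.23, 2.2, -0.5, 1, 0, 0, 0, 1.23, 2.2, -0.5, 1, 0, 0, 0, 1.23, 2.2, -0.5, 1, 0, 0, 0, 1.23, 2.2, -0.5, 1, 0, 0, 0, 1.23, 2.2, -0.5, 1, 0, 0, 0, 1.23, 2.2, -0.5, 1, 0, 0, 0, 1.23, 2.2, -0.5, 1, 0, 0, 0, 1.23, 2.2, -0.5, 1, 0, 0, 0, 1.23, 2.2, -0.5, 1, 0, 0, 0, 1.23, 2.2, -0.5, 1, 0, 0, 0, 0, 0, 0, 1, 0, 0, 0, 0, 0, 0, 1, 0, 0, 0, 0, 0, 0, 1]'

```text
time: 2.85
position: [0.574, 0.1917, 0.2]
tool_rot: [0.997, -0.071, -0.001, 0.0]
ft_force: [-0.5, -1.1, 0.1]
grip_width: 0.087
grip_force: 0.0
```

```bash
cat > w.py <<'E'
from h import *
from scipy.spatial.transform import Rotation as R
import sys
o=robot.get_obs(); r=R.from_quat(o['tool_rot']); print(o['time'],o['position'],o['q'],'\n',r.as_matrix().round(3),o['ft_force'],o['grip_width'],o['grip_force'])
n=sys.argv[1]; c=save(n,'wrist')
hsv=cv2.cvtColor(c['image'],cv2.COLOR_RGB2HSV); P=cloud(c)
m=cv2.inRange(hsv,(45,60,30),(82,255,255)); k,l,st,ce=cv2.connectedComponentsWithStats(m)
for i in range(1,k):
    if st[i,4]>150:
        ct=max(cv2.findContours((l==i).astype(np.uint8),0,1)[0],key=cv2.contourArea)
        rr=cv2.minAreaRect((plane(c,ct.reshape(-1,2),.088)[:,:2]*1000).astype(np.float32))
        print(st[i],ce[i].round(1),np.median(P[l==i],0).round(4),rr)
E
python3 w.py w1
```

```text
2.85 [0.57403579 0.19167014 0.20004439] [ 1.38023001e-01  5.36764363e-01  1.51375167e+00 -4.97740130e-04
  1.09294871e+00  1.85085622e+00] 
 [[ 0.99  -0.141 -0.002]
 [-0.141 -0.99  -0.001]
 [-0.002  0.001 -1.   ]] [-0.51349489 -1.05497679  0.11483425] 0.08703924710754 0.0
[295 223  40   9 260] [314.4 227.3] [0.5793 0.1917 0.0561] ((586.581298828125, 191.06698608398438), (28.24834442138672, 5.9319610595703125), 81.83380889892578)
[282 236  66  12 788] [314.4 241.5] [0.5757 0.1926 0.0874] ((575.8220825195312, 192.6170654296875), (47.75029373168945, 8.332695007324219), 81.83014678955078)
```

View pics/w1.png

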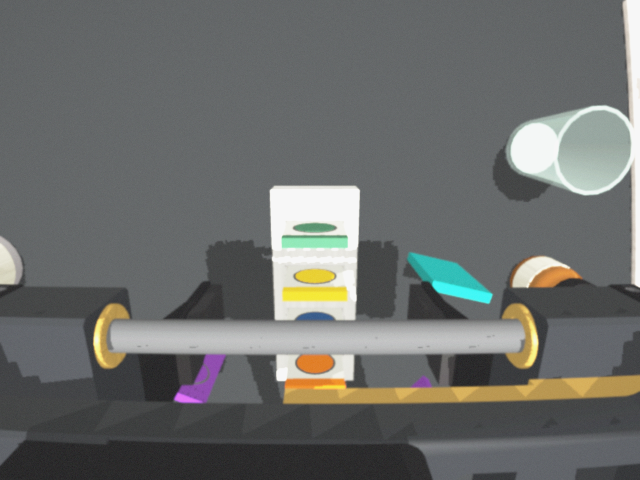

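The wrist view shows green's top strip centred at px (314,241), i.e. (0.5757, 0.1926), with yaw -8.2° matching the tool. Lowering and gripping.

Emit:
send_rows --increments '[0, 0, 0, 0.17, 0.1, -1.6, 1, 0, 0, 0, 0, 0, -1.6, 1, 0, 0, 0, 0, 0, -1.6, 1, 0, 0, 0, 0, 0, -1.6, 1, 0, 0, 0, 0, 0, -1.6, 1, 0, 0, 0, 0, 0, -1.6, 1, 0, 0, 0, 0, 0, -1.6, 1, 0, 0, 0, 0, 0, -1.6, 1, 0, 0, 0, 0, 0, -1.3, 1, 0, 0, 0, 0, 0, -1.3, 1, 0, 0, 0, 0, 0, 0, 1, 0, 0, 0, 0, 0, 0, 1]'

```text
time: 3.9
position: [0.5761, 0.1923, 0.0462]
tool_rot: [0.997, -0.071, -0.001, 0.0]
ft_force: [-0.5, 0.8, -1.3]
grip_width: 0.0869
grip_force: 0.0
```

Emit:
send_rows --increments '[0, 0, 0, 0, 0, 0, 0.5, 0, 0, 0, 0, 0, 0, 0.5, 0, 0, 0, 0, 0, 0, 0.5, 0, 0, 0, 0, 0, 0, 0.5, 0, 0, 0, 0, 0, 0, 0.5, 0, 0, 0, 0, 0, 0, 0.5, 0, 0, 0, 0, 0, 0, 0.5, 0, 0, 0, 0, 0, 0, 0.5, 0, 0, 0, 0, 0, 0, 0.5, 0, 0, 0, 0, 0, 0, 0.5, 0, 0, 0, 0, 0, 0, 0.5, 0, 0, 0, 0, 0, 0, 0.5]' --newtons 20

```text
time: 4.9
position: [0.5766, 0.1928, 0.0467]
tool_rot: [0.997, -0.071, -0.0, 0.0]
ft_force: [-0.4, -1.5, 3.5]
grip_width: 0.0498
grip_force: 20.0
```

Emit:
send_rows --increments '[0, 0, 0, 0, 0, 0.5, 0.3, 0, 0, 0, 0, 0, 0.5, 0.3, 0, 0, 0, 0, 0, 0.5, 0.3, 0, 0, 0, 0, 0, 0.5, 0.3, 0, 0, 0, 0, 0, 0.7, 0.3, 0, 0, 0, 0, 0, 1, 0.3, 0, 0, 0, 0, 0, 1, 0.3, 0, 0, 0, 0, 0, 1, 0.3, 0, 0, 0, 0, 0, 1, 0.3, 0, 0, 0, 0, 0, 1, 0.3, 0, 0, 0, 0, 0, 1, 0.3, 0, 0, 0, 0, 0, 1, 0.3, 0, 0, 0, 0, 0, 1, 0.3, 0, 0, 0, 0, 0, 1, 0.3, 0, 0, 0, 0, 0, 1, 0.3, 0, 0, 0, 0, 0, 1, 0.3, 0, 0, 0, 0, 0, 1, 0.3, 0, 0, 0, 0, 0, 1, 0.3, 0, 0, 0, 0, 0, 0, 0.3, 0, 0, 0, 0, 0, 0, 0.3]' --newtons 30

```text
time: 6.57
position: [0.577, 0.1931, 0.2043]
tool_rot: [0.997, -0.071, 0.001, -0.0]
ft_force: [-0.4, -0.4, -0.7]
grip_width: 0.0497
grip_force: 30.0
```

```bash
python3 w.py w2
python3 - <<'E'
from h import *
save('scene2','scene')
s=load('scene2')['image'][150:300,240:440]; cv2.imwrite('pics/w2c.png',np.hstack([cv2.resize(load('w2')['image'],(480,360)),cv2.resize(s,(320,360))])[:,:,::-1])
E
```

```text
6.5667 [0.57695031 0.19309461 0.20432142] [1.39488176e-01 5.34480147e-01 1.50392317e+00 7.96042697e-06
 1.10167613e+00 1.85245225e+00] 
 [[ 0.99  -0.142  0.001]
 [-0.142 -0.99   0.   ]
 [ 0.001 -0.    -1.   ]] [-0.39407198 -0.42309867 -0.67368334] 0.04969149487789941 29.999976041726768
[ 277  296   77   24 1557] [315.3 308.9] [0.5799 0.1935 0.2099] ((524.9918212890625, 201.5231170654297), (59.875648498535156, 19.65435218811035), 81.83283996582031)
[ 242  355  147   21 2982] [315.2 364.7] [0.5754 0.194  0.2451] ((473.72003173828125, 208.75350952148438), (120.22190856933594, 19.249011993408203), 81.83084106445312)
```

View pics/w2c.png

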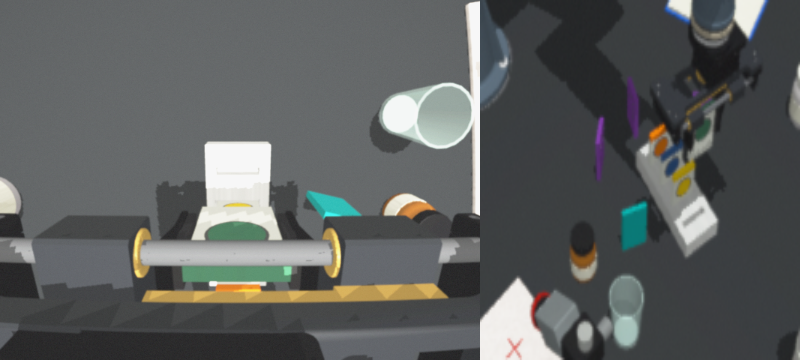

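The holder is held squarely: its top is at z 0.245, and the disc sits about 4.5 mm in front. Carrying it to a staging pose on the robot side of the focus, while turning and then tilting.

Emit:
send_rows --increments '[0, 0, 0.0115, -0.735, -1.5, 0.2, 0.3, 0, 0, 0.0115, -0.735, -1.5, 0.2, 0.3, 0, 0, 0.0115, -0.735, -1.5, 0.2, 0.3, 0, 0, 0.0115, -0.735, -1.5, 0.2, 0.3, 0, 0, 0.0115, -0.735, -1.5, 0.2, 0.3, 0, 0, 0.0115, -0.735, -1.5, 0.2, 0.3, 0, 0, 0.0115, -0.735, -1.5, 0.2, 0.3, 0, 0, 0.0115, -0.735, -1.5, 0.2, 0.3, 0, 0, 0.0115, -0.735, -1.5, 0.2, 0.3, 0, 0, 0.0115, -0.735, -1.5, 0.2, 0.3, 0, 0, 0.0115, -0.735, -1.5, 0.2, 0.3, 0, 0, 0.0115, -0.735, -1.5, 0.2, 0.3, 0, 0, 0.0115, -0.735, -1.5, 0.2, 0.3, 0, 0, 0.0115, -0.735, -1.5, 0.2, 0.3, 0, 0, 0.0115, -0.735, -1.5, 0.2, 0.3, 0, 0, 0.0115, -0.735, -1.5, 0.2, 0.3, 0, 0, 0.0115, -0.735, -1.5, 0.2, 0.3, 0, 0, 0.0115, -0.735, -1.5, 0.2, 0.3, 0, 0, 0.0115, -0.735, -1.5, 0.2, 0.3, 0, 0, 0.0115, -0.735, -1.5, 0.2, 0.3]'

```text
time: 8.33
position: [0.4287, -0.1074, 0.243]
tool_rot: [0.999, 0.044, -0.001, -0.0]
ft_force: [0.2, 0.0, -1.3]
grip_width: 0.0495
grip_force: 30.0
```

Emit:
send_rows --increments '[0.0023, -0.0261, 0, 0, -0.5, -0.2, 0.3, 0.0023, -0.0261, 0, 0, -0.5, -0.2, 0.3, 0.0023, -0.0261, 0, 0, -0.5, -0.2, 0.3, 0.0023, -0.0261, 0, 0, -0.5, -0.2, 0.3, 0.0023, -0.0261, 0, 0, -0.5, -0.2, 0.3, 0.0023, -0.0261, 0, 0, -0.5, -0.2, 0.3, 0.0023, -0.0261, 0, 0, -0.5, -0.2, 0.3, 0.0023, -0.0261, 0, 0, -0.5, -0.2, 0.3, 0.0023, -0.0261, 0, 0, -0.5, -0.2, 0.3, 0.0023, -0.0261, 0, 0, -0.5, -0.2, 0.3, 0.0023, -0.0261, 0, 0, -0.5, -0.2, 0.3, 0.0023, -0.0261, 0, 0, -0.5, -0.2, 0.3, 0.0023, -0.0261, 0, 0, -0.5, -0.2, 0.3, 0.0023, -0.0261, 0, 0, -0.5, -0.2, 0.3, 0.0023, -0.0261, 0, 0, -0.5, -0.2, 0.3, 0.0023, -0.0261, 0, 0, -0.5, -0.2, 0.3, 0.0023, -0.0261, 0, 0, -0.5, -0.2, 0.3, 0.0023, -0.0261, 0, 0, -0.5, -0.2, 0.3, 0.0023, -0.0261, 0, 0, 0, 0, 0.3, 0.0023, -0.0261, 0, 0, 0, 0, 0.3]'

```text
time: 10.0
position: [0.4293, -0.1972, 0.207]
tool_rot: [0.965, 0.042, 0.259, -0.012]
ft_force: [-0.3, 0.6, -0.6]
grip_width: 0.0495
grip_force: 30.0
```

```bash
cat > f.py <<'E'
from h import *
from scipy.spatial.transform import Rotation as R
o=robot.get_obs(); r=R.from_quat(o['tool_rot'])
Rc=R.from_euler('ZY',[5,-30],degrees=True); Rt=R.from_matrix(Rc.as_matrix()@np.diag([1,-1,-1]))
foc=np.array([.501,-.1995,.160]); p=foc-Rt.apply([.0031,0,-.0073])
print(o['time'],o['position'],o['q'],o['grip_force'],o['grip_width'],'\nshift cm',(p-o['position'])*100,'rot',(Rt*r.inv()).as_rotvec())
E
python3 f.py
python3 - <<'E'
from h import *
a=save('scene3','scene')['image'][190:390,190:440]; cv2.imwrite('pics/s3.png',cv2.resize(a,None,fx=3,fy=3)[:,:,::-1])
E
```

```text
10.0 [ 0.42931274 -0.19717015  0.20700885] [-0.96447958  0.28988125  2.15218162  0.86909787  0.60616638 -0.1880095 ] 30.002152444794774 0.04954091257463707 
shift cm [ 7.26489032 -0.22457214 -5.48808394] rot [-0.0008438   0.00075276 -0.00010265]
```

View pics/s3.png

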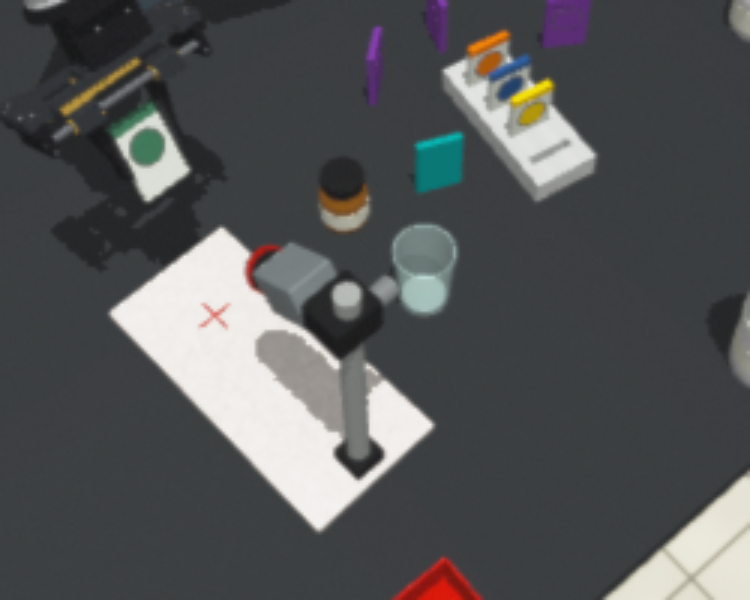

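The scene crop shows the holder facing the lens at crop px (147,147), with the other holders, jars and beaker undisturbed. Moving the last 9 cm to the focus.

Emit:
send_rows --increments '[0, 0, 0, 0.45, -0.015, -0.35, 0.3, 0, 0, 0, 0.45, -0.015, -0.35, 0.3, 0, 0, 0, 0.45, -0.015, -0.35, 0.3, 0, 0, 0, 0.45, -0.015, -0.35, 0.3, 0, 0, 0, 0.45, -0.015, -0.35, 0.3, 0, 0, 0, 0.45, -0.015, -0.35, 0.3, 0, 0, 0, 0.45, -0.015, -0.35, 0.3, 0, 0, 0, 0.45, -0.015, -0.35, 0.3, 0, 0, 0, 0.45, -0.015, -0.35, 0.3, 0, 0, 0, 0.45, -0.015, -0.35, 0.3, 0, 0, 0, 0.45, -0.015, -0.35, 0.3, 0, 0, 0, 0.45, -0.015, -0.35, 0.3, 0, 0, 0, 0.45, -0.015, -0.35, 0.3, 0, 0, 0, 0.45, -0.015, -0.35, 0.3, 0, 0, 0, 0.45, -0.015, -0.35, 0.3, 0, 0, 0, 0.45, -0.015, -0.24, 0.3, 0, 0, 0, 0, 0, 0, 0.3, 0, 0, 0, 0, 0, 0, 0.3, 0, 0, 0, 0, 0, 0, 0.3, 0, 0, 0, 0, 0, 0, 0.3]'

```text
time: 11.72
position: [0.5014, -0.1993, 0.1528]
tool_rot: [0.965, 0.042, 0.259, -0.011]
ft_force: [-0.7, -0.5, 0.0]
grip_width: 0.0495
grip_force: 30.0
```

```bash
python3 f.py
cat > g.py <<'E'
from h import *
foc=np.array([.501,-.1995,.160]); Rc=cv2.Rodrigues(np.array([0,0,np.deg2rad(5.)]))[0]@cv2.Rodrigues(np.array([0,-np.pi/6,0.]))[0]
for n in('scene','wrist','top'):
    c=save(n+'4',n); P=cloud(c); h=cv2.cvtColor(c['image'],cv2.COLOR_RGB2HSV); z=c['range_z']
    m=cv2.inRange(h,(45,60,25),(88,255,255)).astype(bool)&(np.linalg.norm(P-foc,axis=2)<.07)
    k,l,st,ce=cv2.connectedComponentsWithStats(m.astype(np.uint8))
    for i in range(1,k):
        if st[i,4]>12: print(n,st[i],'in cam-frame mm rel focus',((np.median(P[l==i],0)-foc)@Rc*1000).round(1),'centroid on face plane',end=' '); o,d=ray(c,[ce[i]]); x=Rc[:,0]; q=o+d[0]*((foc-o)@x/(d[0]@x)); print(((q-foc)@Rc*1000).round(1))
    # white face normal
    w=(np.linalg.norm(P-foc,axis=2)<.05)&(c['image'].min(2)>110)
    if w.sum()>50:
        Q=P[w]; u,s_,v=np.linalg.svd(Q-Q.mean(0),full_matrices=False); print(n,'normal in cam',(v[2]@Rc).round(3),w.sum(),s_)
    # red ring of the lens
    if n!='wrist':
        r=(cv2.inRange(h,(0,90,60),(8,255,255))|cv2.inRange(h,(172,90,60),(180,255,255))).astype(bool)&(np.linalg.norm(P-foc-.13*Rc[:,0],axis=2)<.05)
        if r.sum(): print(n,'ring',r.sum(),((np.median(P[r],0)-foc)@Rc*1000).round(1))
a=load('scene4')['image'][200:340,210:390]; cv2.imwrite('pics/s4.png',cv2.resize(a,None,fx=4,fy=4)[:,:,::-1])
E
python3 g.py
```

```text
11.7167 [ 0.50141997 -0.19931974  0.15278081] [-0.81414105  0.47359242  2.06370836  1.02847046  0.47609743 -0.23502517] 29.99985348433256 0.04952080426738003 
shift cm [ 0.05416792 -0.00961306 -0.06527939] rot [-1.98214282e-05  4.66264067e-04 -4.67228885e-04]
scene [242 252  17  13  75] in cam-frame mm rel focus [-3.8 -0.5 32.1] centroid on face plane [ 0.  -2.5 35.1]
scene [251 262  10  11  87] in cam-frame mm rel focus [-3.1 -1.2  1.1] centroid on face plane [ 0.  -1.9  3.1]
scene normal in cam [ 1.     0.006 -0.014] 292 [0.38222428 0.27531429 0.03950432]
scene ring 50 [129.6 -10.   17.4]
wrist [ 277  296   78   24 1555] in cam-frame mm rel focus [-0.4  1.  -0.8] centroid on face plane [ 0.   0.9 -0.1]
wrist [ 242  355  147   22 2880] in cam-frame mm rel focus [-4.7  1.2 34.6] centroid on face plane [-0.   1.1 41.8]
wrist normal in cam [-1.     0.006 -0.025] 3020 [0.93959971 0.84710185 0.08846609]
top normal in cam [-0.999 -0.022  0.033] 102 [0.21991587 0.16025242 0.02337544]
top ring 44 [130.6   1.3  16.1]
```

View pics/s4.png

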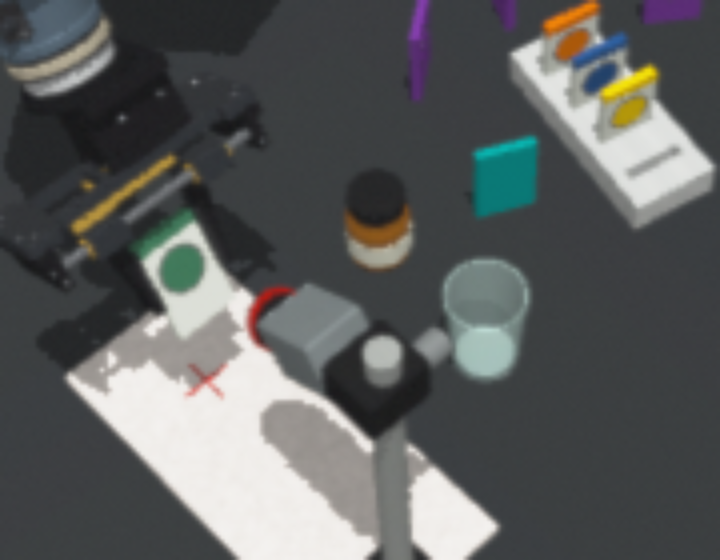

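The picture shows the sample at crop px (182,267), facing the lens. The measurements put it within about 3 mm of the focus and within 2° of square. Nothing else has moved, so I'm handing in.

```bash
python3 -c "
from rig import robot
print(robot.get_obs()['joint_velocities'].round(4)); print(robot.hand_in())"
```

```text
[ 0.0012  0.0013 -0.0023  0.0004 -0.0004  0.0005]
the job is handed in; nothing more can be done
None
```

The green holder is held still with its sample about 3 mm from the camera's focus point by my measurements, square to the lens and coloured edge up; the job is handed in, but no verdict came back.

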